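# Hook the stray coupon out of the tester's feed slot and put it on the balance

### The job

A brass test coupon has slipped back into one of the tester's two narrow feed slots: with the hooked pick, never your fingers, drag it out so that it drops into the weighing pan waiting under the mouth. Put the pick back on its rest and carry the pan by its blue handle, with the coupon in it, to the balance, setting it down gently and flat in the middle of the round plate. Leave the black coupon in its slot and do not disturb the other things on the bench.

Things in the scene. Friction and masses are not known exactly. Their poses are not given: they have to be found in the camera images.
- tester: fixed white tester; origin at table level in the middle of the mouth face of its aluminium feed block; x runs level into the slots, z up. Feed block: x 0 to 106 mm, y -42 to 42 mm, 52 mm high. Two dark cross-bars over the slots, 10 mm wide, at x = 20 and 62 mm, underside 80, top 88 mm above the table, on posts at y = +-45.5. Housing behind: x 106 to 346, y +-120 mm, 200 mm high
- slot_a_mouth (a point): middle of the floor edge at the mouth of the slot at y = +18.5 mm; axes as the tester's. Each slot is straight along x, 19 mm wide, floor 36 mm above the table, side walls up to 52 mm, open on top (but for the bars) and at the mouth (x = 0), closed at x = 96 mm
- slot_b_mouth (a point): the same for the slot at y = -18.5 mm
- brass_center (a point): centre (half-way up) of the loose brass coupon, 44 x 16 x 6 mm, 22 g, lying flat along one of the slots, either one; x along its length, into the slot. Each end is a 15 x 16 mm head with a square through-hole (eye) 10.5 mm wide, eye centres 14.5 mm either side of this point along x; between the heads a 7 mm wide neck
- brass_far_eye (a point): centre of the brass coupon's eye at its +x end, which is the deeper one in the slot
- black_center (a point): centre of the black plastic coupon of the same shape and size, in the other slot; to be left there
- pan_floor (a point): middle of the inner floor of the loose steel weighing pan, 3 mm above its underside. Pan 92 (x) x 84 (y) x 24 mm high outside, walls 3 mm, 70 to 120 g; z up, -y points to its handle. It stands on the table under the slot mouths, its near edge 5 to 10 mm in front of the mouth face
- pan_grip (a point): where to grip the pan's blue handle: a level bar along the pan's y axis, 12 mm wide (x), 10 mm high, from 42 to 104 mm from the pan's middle in -y, its centre line 35 mm above the pan's underside; this point is 82 mm from the pan's middle
- pick_grip (a point): centre of the orange handle, 110 (x) x 14 (y) x 16 (z) mm, of the loose hooked pick (60 g), level on its rest, this point 75 mm above the table; x forward to the hook, z up. From the handle's front a 4.6 mm steel wire slopes to 28 mm below the handle's axis (77 mm ahead of this point), runs level to 175 mm ahead and there bends straight down: a 16 mm long tip
- pick_tip (a point): lower end of the pick's bent-down tip, 175 mm ahead of and 44 mm below the handle's centre; axes as the pick's
- rest_seat (a point): where the handle's centre belongs on the fixed pick rest, 75 mm above the table; x along the handle, towards the hook. Two grey posts 84 mm apart (12 mm thick along x) carry the handle 67 mm above the table in notches 22 mm wide with cheeks up to 79 mm; 72 mm are free between the posts. Base plate 110 x 70 x 8 mm
- balance_plate (a point): centre of the top of the fixed balance's round steel plate, 120 mm across, 48 mm above the table; white housing 150 (x) x 170 (y) x 40 mm, grey display strip 49 mm high 60 to 72 mm from the centre towards -x
- amber_mid (a point): middle of an amber bottle, 44 mm across, 100 mm high; bystander
- puck_mid (a point): middle of a black rubber disc, 38 mm across, 12 mm high; bystander
- disc_mid (a point): middle of a copper disc, 32 mm across, 10 mm high; bystander
- jar_mid (a point): middle of a white jar, 56 mm across, 60 mm high; bystander
- cup_mid (a point): middle of a white cup, 64 mm across, 70 mm high; bystander
- driver_grip (a point): grip of a red-handled screwdriver, 160 mm long, lying on the table; bystander
Mind the look-alikes: they are no part of the job. Several things look just like the part that bears pan_floor: the one meant starts farthest from the robot's base.

How it is judged:
On the way, in this order (a step that is already met when the one before it is completed fails the run):
1. the tip of the pick reaches the brass coupon in its slot (distance between pick_tip and brass_center below 0.035 m and x of brass_center in the frame of tester above 0 m), for 0.1 s.
2. the brass coupon has been dragged out of the slot and lies in the pan, which still stands under the mouth (x of brass_center in the frame of pan_floor between -0.046 and 0.046 m and y of brass_center in the frame of pan_floor between -0.042 and 0.042 m and z of brass_center in the frame of pan_floor between -0.003 and 0.022 m and distance of pan_floor from where it was at the start of the episode below 0.05 m), for 0.2 s.
3. the pan stands on the balance plate with the coupon in it (x of brass_center in the frame of pan_floor between -0.046 and 0.046 m and y of brass_center in the frame of pan_floor between -0.042 and 0.042 m and z of brass_center in the frame of pan_floor between -0.003 and 0.022 m and horizontal distance between pan_floor and balance_plate below 0.025 m and z of pan_floor in the frame of balance_plate between -0.002 and 0.009 m and angle between pan_floor's own z axis and vertical below 0.08 rad), for 0.2 s.
At the end, for the whole second after the job is handed in: the brass coupon lies in the pan; the pan stands level (0.08 rad) on the balance plate, within 25 mm of its middle; the pick lies in both notches of its rest, handle centre within 20 mm of the seat, level (0.1 rad); the black coupon is within 15 mm of where it was (all of step 3 and distance between pick_grip and rest_seat below 0.02 m and angle between the x axis of pick_grip and the x axis of rest_seat, either way round below 0.12 rad and angle between pick_grip's own z axis and vertical below 0.1 rad and distance of black_center from where it was at the start of the episode below 0.015 m); the robot touches nothing.
It fails at once if the fingers touch the brass coupon (contact force between the fingers and brass above 0.3 N).
It fails at once if the black coupon is moved by 15 mm or more (distance of black_center from where it was at the start of the episode above 0.015 m).
It fails at once if the pan is slammed on the balance (over 25 N) (contact force between pan and balance above 25 N).
It fails at once if a bystander (bottle, rubber or copper disc, jar, cup, screwdriver) is moved by more than 30 mm (distance of any of amber_mid, puck_mid, disc_mid, jar_mid, cup_mid, driver_grip from where it was at the start of the episode above 0.03 m).
It also fails if it takes over 72 s, if anything falls off the work surface, if the arm or the gripper's body presses on something with over 40 N, if the wrist force passes 120 N, or if a joint passes its speed limit or range.

### The arm

A 6-joint arm with a two-finger parallel gripper is mounted at the origin on the work surface. World frame = base frame: x ahead of the robot, y to its left, z up, the work surface at z = 0. Lengths are in m, angles in rad, forces in N, time in s.
With the tool pointing down it reaches from about 0.375 to 0.975 m from the base axis. Payload 3.8 kg.
Tool frame: the origin (TCP) lies midway between the tips of the shut fingers; the grasp point (between the pads) lies 19 mm behind it; z points along the fingers, y is the line along which they close (so a half turn about z gives the same grasp; the last joint's range is limited). The gripper opens to 85 mm and grips with 20 to 120 N. Pads are 22 mm wide; open, the fingers measure 114 mm over their backs; the gripper's body (76 mm by 85 mm) begins 54 mm behind the grasp point. The pads swing forward as they close: fully open they stand 13 mm farther back than shut.
Start: joints at [-1.213, 0.264, 1.604, -0, 1.274, -0.037], TCP at [0.26, -0.623, 0.231] pointing down, gripper open.
Joint ranges: [-2.63, 2.63], [-0.94, 2.18], [0.31, 2.57], [-1.31, 4.45], [0, 2.66], [-2.55, 2.55]. Speed limits (rad/s): [2.57, 2.57, 3.14, 3.14, 3.14, 3.14].

### API

Orientations are given as a rotation vector (axis times angle).
In Python, from workcell import read_state, vision, ticket gives the robot as it stands. The module is installed in compiled form; this text tells all that it offers.
- The arm moves only by the tool jog_arm, never from a script. Its arguments are lists of equal length, an entry for each row: "turn": the turn, a rotation vector about the tool's x, y, z in rad, a list of three; "delta_pos": the shift along the tool's x, y, z in m, a list of three; "gripper": the finger opening in m, from 0 to 0.0854. In form: {"turn": [[rx, ry, rz], ...], "delta_pos": [[dx, dy, dz], ...], "gripper": [gripper, ...]}. A call has 1 to 20 rows; each row shifts and turns the commanded pose from where the row before left it, along the tool's axes as they then stand; what a row does not reach is not made up. A row lasts 1/12 s, in which the tool goes at most 41.7 mm and 7.16 degrees, less where a joint would pass 70% of its speed; a pose out of reach is approached as far as the arm can. A call with a gripper value outside its range is refused whole. The fingers move at their own pace and stop on an object; "grip_force" is the grip in N (left out, the last holds). Time passes only in rows, so rows that do not move let the fingers close. It gives the time, the measured TCP pose, the force, the opening and the grip force at its end, in the units of the state.
- read_state(): the state, without advancing time (a new reading comes with each control period).
- vision.read_camera(name): name is "side" or "top" or "wrist"; returns the picture (384x512x3 uint8, red, green, blue); there is no depth.
- vision.calibration(name): a dict with "vfov" (degrees; the focal length in pixels is half the picture's height over the tangent of half this angle, whatever the lens; pixels are square), "cx", "cy" (the principal point, pixels), "R" (3x3) and "t" (3): a world point X has camera coordinates R X + t; the wrist camera has in their place "mount" (4x4, takes a point from camera to tool coordinates, whose origin is the TCP and whose axes are the flange's). Camera axes: x right, y down, z forward; pixel columns grow to the right and rows downward; lengths in m; the calibration is good to about 2 mm. A picture is of the moment at which its call begins: read the wrist's pose just before it. calibration takes no time and is no camera call.
- ticket.finish_job(): hands the job in; it is judged then, once.
The state is a dict: "time": time; "q": joint angles; "joint_vel": joint speeds; "joint_torque": joint torques, N m; "tool_pos": TCP position; "tcp_rot": TCP orientation; "wrist_force": force on the tool from outside, world axes, zero at the start; "torque": the same for the moment, N m; "width": opening from 0.0 (shut) to 1.0 (fully open); "grip_force": force on a finger pad.
Only numpy, scipy, OpenCV 4.12 (cv2) and the standard library are available. Lean on these libraries where they do the work, as an engineer would, in place of code of your own. Each camera call takes 0.05 s, during which the arm holds its last target. There are 200 camera calls.

## Working session

There is one attempt and no reset: what is moved stays moved. The work goes in short steps, Python scripts to look and compute and a tool call to move; the robot and the scene stay as the last step left them, time stands still between calls to the robot, and variables do not carry over. Pictures are saved under pics/ and viewed, at most 10 in all, crops included, and the job is handed in when it is done.

Besides the shell and the picture viewer there is one more tool, called as name(argument=value, ...) on one line, values as JSON. jog_arm: Moves the arm, as the interface text tells. Its arguments: {"type":"object","properties":{"turn":{"type":"array","items":{"type":"array","items":{"type":"number"}}},"delta_pos":{"type":"array","items":{"type":"array","items":{"type":"number"}}},"gripper":{"type":"array","items":{"type":"number"}},"grip_force":{"type":"number"}},"required":["turn","delta_pos","gripper"]}

```bash
mkdir -p pics; python3 - <<'E'
from workcell import read_state, vision
import cv2, numpy as np
s=read_state();print({k:np.round(v,3).tolist() for k,v in s.items()})
for n in("top","side","wrist"):
    c=vision.calibration(n);print(n,{k:np.round(v,4).tolist() for k,v in c.items()})
    im=vision.read_camera(n)[:,:,::-1];cv2.imwrite(f"pics/{n}0.png",im)
a=cv2.imread("pics/top0.png");cv2.imwrite("pics/top0b.png",cv2.resize(a,(800,600),interpolation=cv2.INTER_CUBIC))
a=cv2.imread("pics/side0.png");cv2.imwrite("pics/side0b.png",cv2.resize(a,(800,600),interpolation=cv2.INTER_CUBIC))
E
```

```text
{'time': 0.0, 'q': [-1.213, 0.265, 1.605, 0.0, 1.274, -0.037], 'joint_vel': [-0.0, -0.001, 0.0, 0.001, 0.001, -0.002], 'joint_torque': [-0.001, -51.511, -36.732, -0.0, 0.013, 0.0], 'tool_pos': [0.259, -0.622, 0.23], 'tcp_rot': [-3.078, -0.616, 0.001], 'wrist_force': [-0.402, -0.155, -0.341], 'torque': [-0.012, 0.027, -0.004], 'grip_force': 0.0, 'width': 1.001}
top {'vfov': 43.9774, 'cx': 254.6684, 'cy': 191.3781, 'R': [[0.0215, -0.9998, 0.0059], [-0.9914, -0.0221, -0.1286], [0.1287, -0.0031, -0.9917]], 't': [-0.0924, 0.5154, 1.1852]}
side {'vfov': 45.767, 'cx': 260.1883, 'cy': 198.0022, 'R': [[0.9966, -0.0825, 0.0083], [-0.0421, -0.5898, -0.8064], [0.0714, 0.8033, -0.5912]], 't': [-0.5191, 0.0255, 1.3477]}
wrist {'vfov': 66.5765, 'cx': 257.3921, 'cy': 195.9152, 'mount': [[-0.0017, -0.9484, -0.3172, 0.0821], [1.0, -0.0016, -0.0004, 0.0001], [-0.0002, -0.3172, 0.9484, -0.1422], [0.0, 0.0, 0.0, 1.0]]}
```

View pics/top0b.png

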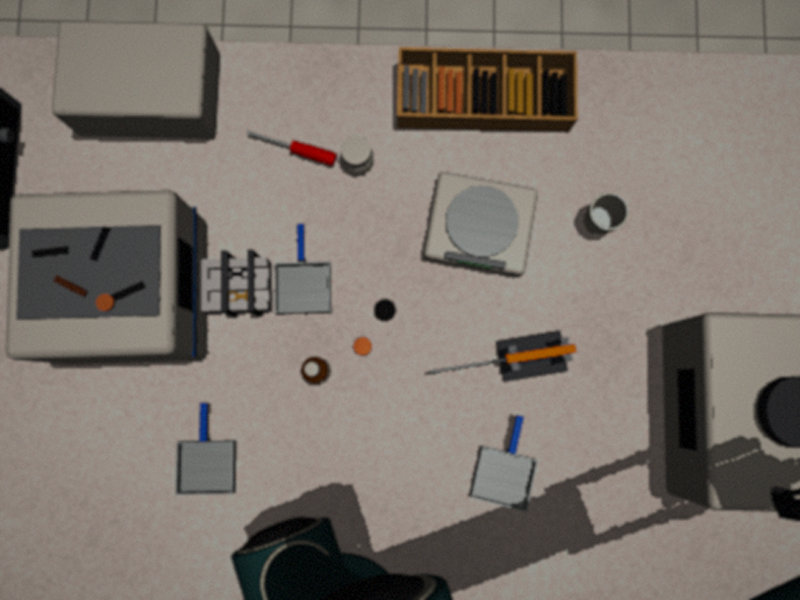

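View pics/side0b.png

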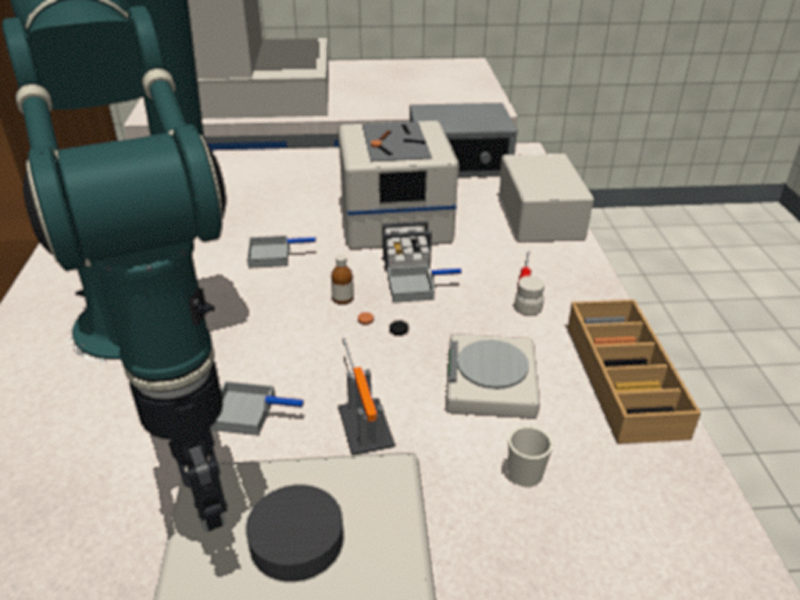

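Top view (scaled ×1.5625): there are three identical pans, at (304,288), (207,466) and (502,477). The one at (304,288) is under the slot mouths and farthest from the base, so it is the one meant. The pick lies on its rest at (535,355) with its hook to the left, and the balance plate is at (482,221). The brass looks to be in the lower slot, which is nearer the robot. I'll confirm in an enlarged crop.

```bash
cat > h.py <<'E'
import numpy as np, cv2
from workcell import read_state, vision
from scipy.spatial.transform import Rotation as Ro
def cal(n,s=None):
    c=vision.calibration(n); f=192/np.tan(np.radians(c["vfov"]/2))
    K=np.array([[f,0,c["cx"]],[0,f,c["cy"]],[0,0,1]])
    if n!="wrist": return K,np.array(c["R"]),np.array(c["t"])
    M=np.array(c["mount"]); T=np.eye(4); T[:3,:3]=Ro.from_rotvec(s["tcp_rot"]).as_matrix(); T[:3,3]=s["tool_pos"]
    W=np.linalg.inv(T@M); return K,W[:3,:3],W[:3,3]
def pix2w(C,uv,z):
    K,R,t=C; d=R.T@np.linalg.inv(K)@[uv[0],uv[1],1]; o=-R.T@t
    return o+d*(z-o[2])/d[2]
def w2pix(C,X):
    K,R,t=C; p=K@(R@np.asarray(X,float)+t); return p[:2]/p[2]
E
python3 - <<'E'
from h import *
C=cal("top")
def P(n,x,y,z): print(n,np.round(pix2w(C,(x/1.5625,y/1.5625),z),4))
P("pan tl",277,264,.024);P("pan tr",330,263,.024);P("pan bl",278,313,.024);P("pan br",331,312,.024);P("handle end",301,225,.035);P("p2",207,466,.003);P("p3",502,477,.003)
P("blk tl",202,262,.052);P("blk bl",202,311,.052)
P("bar1 top",254,250,.088);P("bar1 bot",254,313,.088);P("bar2 t",227,252,.088);P("bar2 b",227,315,.088)
P("mouth t",271,259,.052);P("mouth b",271,311,.052)
P("plate",482,221,.048);P("h back",576,350,.083);P("h front",508,358,.083);P("tip",428,373,.04);P("brass",240,296,.042)
a=cv2.imread("pics/top0.png")
c=cv2.resize(a[155:210,122:222],None,fx=7,fy=7,interpolation=cv2.INTER_CUBIC)
cv2.imwrite("pics/c1.png",c)
E
```

```text
pan tl [0.5728 0.121  0.024 ]
pan tr [0.5764 0.033  0.024 ]
pan bl [0.4909 0.1159 0.024 ]
pan br [0.4945 0.0287 0.024 ]
handle end [0.6373 0.0822 0.035 ]
p2 [0.2397 0.2243 0.003 ]
p3 [ 0.2322 -0.2574  0.003 ]
blk tl [0.5684 0.2382 0.052 ]
blk bl [0.4885 0.2338 0.052 ]
bar1 top [0.5832 0.1478 0.088 ]
bar1 bot [0.4833 0.1431 0.088 ]
bar2 t [0.579  0.1902 0.088 ]
bar2 b [0.4792 0.1851 0.088 ]
mouth t [0.5759 0.1265 0.052 ]
mouth b [0.4909 0.1228 0.052 ]
plate [ 0.6479 -0.2165  0.048 ]
h back [ 0.4368 -0.3607  0.083 ]
h front [ 0.4221 -0.2545  0.083 ]
tip [ 0.3974 -0.1322  0.04  ]
brass [0.5155 0.176  0.042 ]
```

View pics/c1.png

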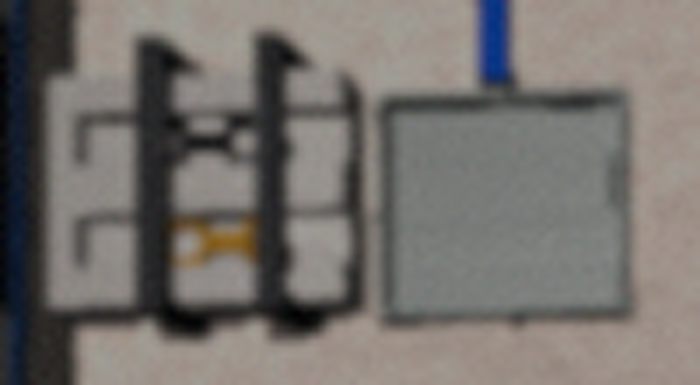

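The crop confirms it. Brass is in the lower slot, which is slot a; its far eye is at crop (188,241), just in front of the inner bar. Black is in the upper slot. The pan at crop (380–630, 95–320) stands at the mouth. Next I'll move over the pick.

```bash
cat >> h.py <<'E'
def plan(pos,yaw,n,start=None):
    """n equal rows (shift, then turn) from the present pose to pos, tool down, tool x at yaw"""
    s=read_state(); p0,R0=(s["tool_pos"],Ro.from_rotvec(s["tcp_rot"]).as_matrix())
    c,sn=np.cos(yaw),np.sin(yaw); Rt=np.array([[c,sn,0],[sn,-c,0],[0,0,-1]])
    r=Ro.from_matrix(R0.T@Rt).as_rotvec()/n; dR=Ro.from_rotvec(r).as_matrix()
    A=np.zeros((3,3)); R=R0
    for _ in range(n): A=A+R; R=R@dR
    print("rows",n,"turn",np.round(r,4).tolist(),"shift",np.round(np.linalg.solve(A,np.asarray(pos)-p0),4).tolist())
def yaw_now():
    R=Ro.from_rotvec(read_state()["tcp_rot"]).as_matrix(); return np.arctan2(R[1,0],R[0,0]),R[:,2]
E
python3 - <<'E'
from h import *
a=cv2.imread("pics/top0.png"); hsv=cv2.cvtColor(a,cv2.COLOR_BGR2HSV)
m=cv2.inRange(hsv,(5,180,120),(20,255,255)); m[:210]=0;m[:,:310]=0;m[240:]=0
ys,xs=np.nonzero(m); r=cv2.minAreaRect(np.c_[xs,ys].astype(np.float32)); print(r,len(xs))
C=cal("top"); b=cv2.boxPoints(r); e=[(b[i]+b[(i+1)%4])/2 for i in range(4)]
for q in e: print(q,np.round(pix2w(C,q,.083),4))
print(np.round(pix2w(C,r[0],.083),4))
for uv in((428,373),(440,371),(490,364)): print(pix2w(C,((uv[0]+.5)/1.5625-.5,(uv[1]+.5)/1.5625-.5),.047))
print(yaw_now())
plan((.43,-.307,.25),1.70,20)
E
```

```text
((345.72296142578125, 225.9121856689453), (5.250740051269531, 43.565547943115234), 81.02737426757812) 226
[345.3135  223.31894] [ 0.4373 -0.3038  0.083 ]
[367.23917 222.5149 ] [ 0.4404 -0.3574  0.083 ]
[346.13242 228.50543] [ 0.4247 -0.3057  0.083 ]
[324.20676 229.30948] [ 0.4215 -0.2523  0.083 ]
[ 0.431  -0.3048  0.083 ]
[ 0.39762406 -0.13138717  0.047     ]
[ 0.40123188 -0.15056677  0.047     ]
[ 0.41416385 -0.23067556  0.047     ]
(np.float64(0.39482330366218904), array([-5.92417858e-04,  1.64265541e-03, -9.99998475e-01]))
rows 20 turn [-0.0001, -0.0001, -0.0653] shift [0.0192, -0.0012, -0.001]
```

jog_arm(turn=[[0, 0, -0.0678], [0, 0, -0.0678], [0, 0, -0.0678], [0, 0, -0.0678], [0, 0, -0.0678], [0, 0, -0.0678], [0, 0, -0.0678], [0, 0, -0.0678], [0, 0, -0.0678], [0, 0, -0.0678], [0, 0, -0.0678], [0, 0, -0.0678], [0, 0, -0.0678], [0, 0, -0.0678], [0, 0, -0.0678], [0, 0, -0.0678], [0, 0, -0.0678], [0, 0, -0.0678], [0, 0, -0.0678], [0, 0, -0.0678]], delta_pos=[[0.019, -0.001, 0], [0.019, -0.001, 0], [0.019, -0.001, 0], [0.019, -0.001, 0], [0.019, -0.001, 0], [0.019, -0.001, 0], [0.019, -0.001, 0], [0.019, -0.001, 0], [0.019, -0.001, 0], [0.019, -0.001, 0], [0.019, -0.001, 0], [0.019, -0.001, 0], [0.019, -0.001, 0], [0.019, -0.001, 0], [0.019, -0.001, 0], [0.019, -0.001, 0], [0.019, -0.001, 0], [0.019, -0.001, 0], [0.019, -0.001, 0], [0.019, -0.001, 0]], gripper=[0.085, 0.085, 0.085, 0.085, 0.085, 0.085, 0.085, 0.085, 0.085, 0.085, 0.085, 0.085, 0.085, 0.085, 0.085, 0.085, 0.085, 0.085, 0.085, 0.085])

```text
time: 1.82
tool_pos: [0.4218, -0.3095, 0.2309]
tcp_rot: [-2.008, -2.415, -0.0]
wrist_force: [0.5, 0.2, -0.6]
width: 0.997
grip_force: 0.0
```

```bash
python3 - <<'E'
from h import *
s=read_state(); a=vision.read_camera("wrist")[:,:,::-1].copy(); cv2.imwrite("pics/w1.png",a); print(s["tool_pos"],yaw_now(),s["q"])
C=cal("wrist",s)
hsv=cv2.cvtColor(a,cv2.COLOR_BGR2HSV); m=cv2.inRange(hsv,(5,170,120),(20,255,255))
n,l,st,ce=cv2.connectedComponentsWithStats(m); i=1+st[1:,4].argmax()
ys,xs=np.nonzero(l==i); r=cv2.minAreaRect(np.c_[xs,ys].astype(np.float32)); print(r,len(xs))
b=cv2.boxPoints(r); print([np.round(pix2w(C,(b[k]+b[(k+1)%4])/2,.083),4).tolist() for k in range(4)])
cv2.imwrite("pics/w1b.png",cv2.resize(a,(640,480)))
E
```

```text
[ 0.42183224 -0.30950612  0.23087889] (np.float64(1.7582975196430861), array([-0.00153333,  0.00366656, -0.9999921 ])) [-6.80693048e-01 -2.39898264e-02  1.92530233e+00  1.33311333e-04
  1.24089870e+00 -8.64293649e-01]
((266.0, 201.0), (50.0, 12.0), 90.0) 596
[[0.4298, -0.3019, 0.083], [0.4411, -0.3273, 0.083], [0.4404, -0.3567, 0.083], [0.4287, -0.3296, 0.083]]
```

View pics/w1b.png

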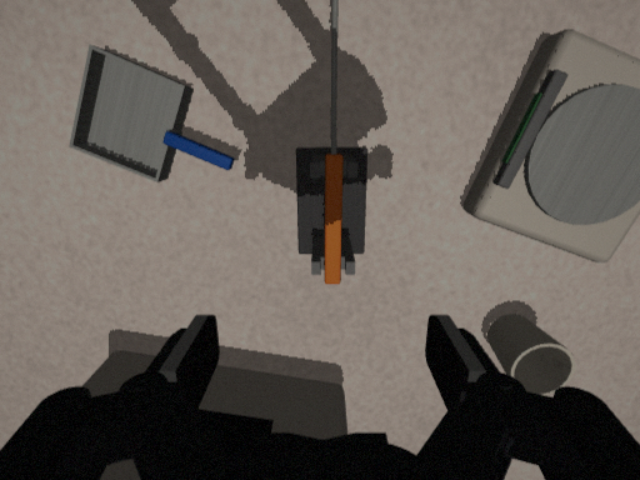

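The wrist view shows the handle lined up with the tool's x axis, from front (334,155) to back (332,283). The rest posts are under its ends.

```bash
python3 - <<'E'
from h import *
s=read_state(); C=cal("wrist",s)
f=pix2w(C,(334/1.25,155/1.25),.083); b=pix2w(C,(332/1.25,283.5/1.25),.083)
c=(f+b)/2; d=f-b; print(f,b,c,np.linalg.norm(d),np.arctan2(d[1],d[0]))
w=pix2w(C,(333.5/1.25,60/1.25),.047); print("wire",w,np.arctan2(*(w-c)[1::-1]))
y=np.arctan2(d[1],d[0])
plan((c[0],c[1],.12),1.75,8)
E
```

```text
[ 0.41978525 -0.24717796  0.083     ] [ 0.43923048 -0.35381506  0.083     ] [ 0.42950787 -0.30049651  0.083     ] 0.10839551136053359 1.7511641330603196
wire [ 0.40648904 -0.1767225   0.047     ] 1.7546703429921267
rows 8 turn [-0.0001, -0.0005, 0.001] shift [0.0005, 0.0012, 0.0138]
```

jog_arm(turn=[[0, 0, 0.004], [0, 0, 0], [0, 0, 0], [0, 0, 0], [0, 0, 0], [0, 0, 0], [0, 0, 0], [0, 0, 0], [0, 0, 0], [0, 0, 0], [0, 0, 0], [0, 0, 0], [0, 0, 0], [0, 0, 0], [0, 0, 0], [0, 0, 0]], delta_pos=[[0.003, 0.005, 0.01], [0.003, 0.004, 0.015], [0, 0, 0.02], [0, 0, 0.02], [0, 0, 0.02], [0, 0, 0.02], [0, 0, 0.015], [0, 0, 0.015], [0, 0, 0.01], [0, 0, 0.01], [0, 0, 0.01], [0, 0, 0.01], [0, 0, 0], [0, 0, 0], [0, 0, 0], [0, 0, 0]], gripper=[0.08, 0.07, 0.06, 0.06, 0.06, 0.06, 0.06, 0.06, 0.06, 0.06, 0.06, 0.06, 0.06, 0.06, 0.06, 0.06])

```text
time: 3.2
tool_pos: [0.4305, -0.3036, 0.0572]
tcp_rot: [2.017, 2.407, 0.0]
wrist_force: [-0.4, 0.2, -0.1]
width: 0.701
grip_force: 0.0
```

jog_arm(turn=[[0, 0, 0], [0, 0, 0], [0, 0, 0], [0, 0, 0], [0, 0, 0], [0, 0, 0], [0, 0, 0], [0, 0, 0], [0, 0, 0], [0, 0, 0]], delta_pos=[[0, 0, 0], [0, 0, 0], [0, 0, 0], [0, 0, 0], [0, 0, 0], [0, 0, 0], [0, 0, 0], [0, 0, 0], [0, 0, 0], [0, 0, 0]], gripper=[0.04, 0.02, 0.005, 0.005, 0.005, 0.005, 0.005, 0.005, 0.005, 0.005], grip_force=60)

```text
time: 4.03
tool_pos: [0.4301, -0.3034, 0.0568]
tcp_rot: [2.017, 2.408, 0.0]
wrist_force: [-0.5, 0.6, 5.1]
width: 0.152
grip_force: 59.4
```

Grip holds, with the opening at 13 mm for the 14 mm handle. Next I'll lift it and carry it to just in front of slot a's mouth.

jog_arm(turn=[[0, 0, 0], [0, 0, 0], [0, 0, 0], [0, 0, 0], [0, 0, 0], [0, 0, 0]], delta_pos=[[0, 0, -0.004], [0, 0, -0.01], [0, 0, -0.02], [0, 0, -0.02], [0, 0, -0.01], [0, 0, 0]], gripper=[0.005, 0.005, 0.005, 0.005, 0.005, 0.005])

```text
time: 4.53
tool_pos: [0.4315, -0.3045, 0.1234]
tcp_rot: [2.014, 2.404, 0.0]
wrist_force: [1.0, -0.5, -0.1]
width: 0.151
grip_force: 58.8
```

```bash
python3 - <<'E'
from h import *
C=cal("top"); cr=lambda u,v:((u+.5)/7-.5+122,(v+.5)/7-.5+155)
for n,u,v,z in(("eye",188,241,.041),("slotA wall near end",85,262,.052),("slot a top edge L",85,218,.052),("slot a top edge R",350,212,.052),("mouth top",355,85,.052),("mouth bot",360,305,.052)):
    print(n,np.round(pix2w(C,cr(u,v),z),4))
print("bottle",pix2w(C,(315/1.5625,370/1.5625),.1))
plan((.5237,-.072,.12),1.615,12)
E
```

```text
eye [0.5164 0.1894 0.041 ]
slotA wall near end [0.5066 0.2236 0.052 ]
slot a top edge L [0.5225 0.2245 0.052 ]
slot a top edge R [0.5268 0.1291 0.052 ]
mouth top [0.5734 0.1293 0.052 ]
mouth bot [0.4932 0.124  0.052 ]
bottle [0.39637411 0.04356328 0.1       ]
rows 12 turn [0.0003, 0.0003, 0.011] shift [0.0184, 0.0099, 0.0003]
```

jog_arm(turn=[[0, 0, 0.011], [0, 0, 0.011], [0, 0, 0.011], [0, 0, 0.011], [0, 0, 0.011], [0, 0, 0.011], [0, 0, 0.011], [0, 0, 0.011], [0, 0, 0.011], [0, 0, 0.011], [0, 0, 0.011], [0, 0, 0.011], [0, 0, 0], [0, 0, 0], [0, 0, 0]], delta_pos=[[0.018, 0.01, 0], [0.018, 0.01, 0], [0.018, 0.01, 0], [0.018, 0.01, 0], [0.018, 0.01, 0], [0.018, 0.01, 0], [0.018, 0.01, 0], [0.018, 0.01, 0], [0.018, 0.01, 0], [0.018, 0.01, 0], [0.018, 0.01, 0], [0.018, 0.01, 0], [0, 0, 0], [0, 0, 0], [0, 0, 0]], gripper=[0.005, 0.005, 0.005, 0.005, 0.005, 0.005, 0.005, 0.005, 0.005, 0.005, 0.005, 0.005, 0.005, 0.005, 0.005])

```text
time: 5.78
tool_pos: [0.5232, -0.075, 0.1193]
tcp_rot: [-2.17, -2.27, 0.002]
wrist_force: [-0.3, -0.9, -1.5]
width: 0.153
grip_force: 58.8
```

```bash
python3 - <<'E'
from h import *
s=read_state(); a=vision.read_camera("top")[:,:,::-1]; b=vision.read_camera("side")[:,:,::-1]
cv2.imwrite("pics/t2.png",a);cv2.imwrite("pics/s2.png",b)
y,z=yaw_now(); p=s["tool_pos"]; print(p,y,z)
d=np.array([np.cos(y),np.sin(y),0]); tip=p+.1755*d+[0,0,-.0258]; ut=w2pix(cal("top"),tip); us=w2pix(cal("side"),tip); print(tip,ut,us)
A=cv2.resize(a[150:215,120:235],None,fx=6.9,fy=6.9,interpolation=cv2.INTER_CUBIC)[:448,:790]
u,v=np.round(us).astype(int)
B=cv2.resize(b[v-45:v+45,u-60:u+60],None,fx=6,fy=6,interpolation=cv2.INTER_CUBIC); print("side crop origin",u-60,v-45)
cv2.imwrite("pics/t2c.png",A);cv2.imwrite("pics/s2c.png",B)
E
```

```text
[ 0.52315107 -0.07500938  0.11934231] 1.6141873563307607 [-1.17141166e-03 -5.83904893e-05 -9.99999312e-01]
[0.51553833 0.10032543 0.09354231] [180.332366   187.28815938] [256.05442859 155.80354217]
side crop origin 196 111
```

View pics/t2c.png

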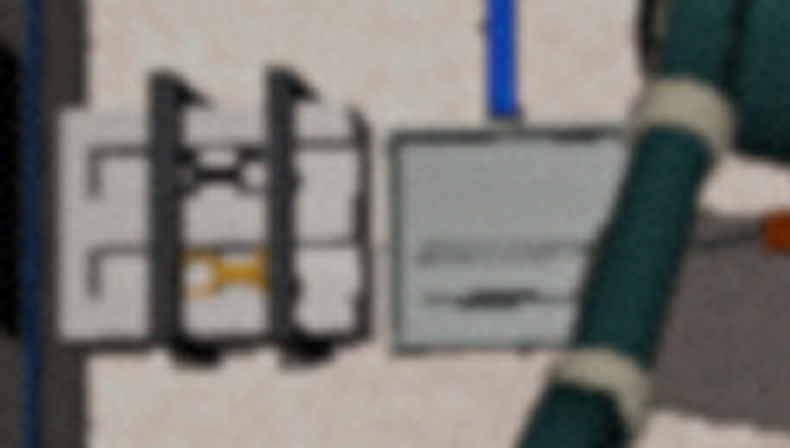

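View pics/s2c.png

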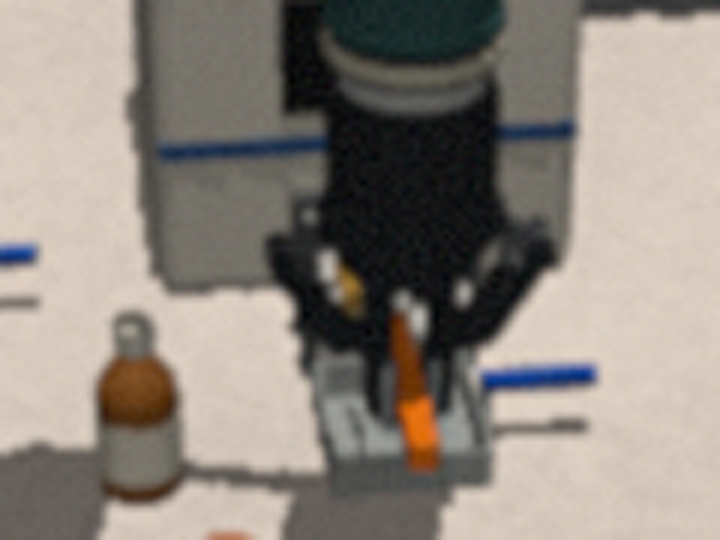

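The top crop shows the brass far eye at (203,272) and the wire end at about (420,255); I had predicted (416,257). The shadow of the wire lies below it. The side crop shows the pick held straight. Next I'll lower the tip to slot height and slide it under the bars, then look again.

jog_arm(turn=[[0, 0, 0], [0, 0, 0], [0, 0, 0], [0, 0, 0], [0, 0, 0], [0, 0, 0], [0, 0, 0], [0, 0, 0], [0, 0, 0], [0, 0, 0], [0, 0, 0], [0, 0, 0], [0, 0, 0], [0, 0, 0], [0, 0, 0]], delta_pos=[[0, 0.001, 0.015], [0, 0.001, 0.015], [0, 0.001, 0.01], [0, 0.001, 0.004], [0, 0, 0], [0.01, 0, 0], [0.012, 0, 0], [0.012, 0, 0], [0.012, 0, 0], [0.012, 0, 0], [0.012, 0, 0], [0.01, 0, 0], [0.006, 0, 0], [0, 0, 0], [0, 0, 0]], gripper=[0.005, 0.005, 0.005, 0.005, 0.005, 0.005, 0.005, 0.005, 0.005, 0.005, 0.005, 0.005, 0.005, 0.005, 0.005])

```text
time: 7.13
tool_pos: [0.5243, 0.0116, 0.0763]
tcp_rot: [2.17, 2.271, -0.0]
wrist_force: [-0.5, -0.9, -0.1]
width: 0.151
grip_force: 58.8
```

```bash
python3 - <<'E'
from h import *
s=read_state(); a=vision.read_camera("top")[:,:,::-1]
cv2.imwrite("pics/t3.png",a)
y,z=yaw_now(); p=s["tool_pos"]; print(p,y,z,s["wrist_force"])
d=np.array([np.cos(y),np.sin(y),0]); tip=p+.1755*d+[0,0,-.0258]; C=cal("top")
print("tip",tip,"lower end px",w2pix(C,tip),"bend px",w2pix(C,tip+[0,0,.016]),"eye w",pix2w(C,(149,188.9),.041))
A=cv2.resize(a[165:205,130:200],None,fx=10,fy=10,interpolation=cv2.INTER_CUBIC)
cv2.imwrite("pics/t3c.png",A)
E
```

```text
[0.52426702 0.01157333 0.07629779] 1.6153502820582473 [-2.93284897e-05 -2.88588968e-04 -9.99999958e-01] [-0.54597559 -0.88157332 -0.07655784]
tip [0.51645039 0.18689917 0.05049779] lower end px [148.60581384 188.5101872 ] bend px [147.22357744 187.64602044] eye w [0.51671579 0.18795365 0.041     ]
```

View pics/t3c.png

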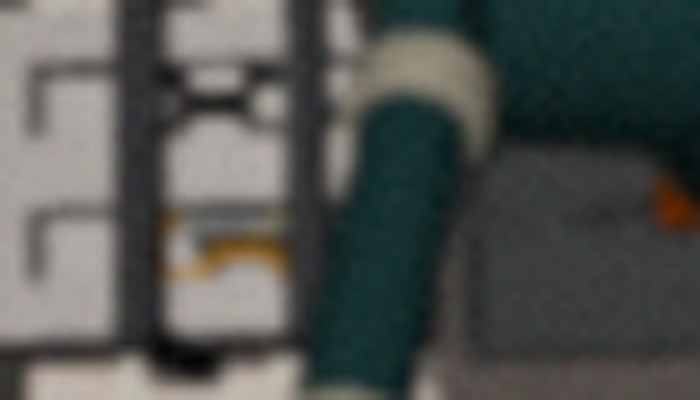

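In the crop the grey wire lies at y≈220 and ends near x≈195. That is about 1 px off the prediction, towards the upper wall and less deep. I'll quantify it with a difference image.

```bash
python3 - <<'E'
import cv2,numpy as np
a=cv2.imread("pics/t3.png").astype(int).sum(2); b=(cv2.imread("pics/t2.png").astype(int).sum(2)+cv2.imread("pics/top0.png").astype(int).sum(2))//2
print("cols 143-160"); 
for r in range(183,195): print(r,(a-b)[r,143:161])
for r in range(183,195): print(r,b[r,143:161])
E
```

```text
cols 143-160
183 [22 12 12 18 33 53 39 49 39 42 42 38 48 41 37 19 15 18]
184 [16  5 14 35 33 33 37 27 37 47 39 39 51 40 40 26 24 18]
185 [18 18 10 18 30 21 26 19 23 15 15 23 10 20 28 16 18 25]
186 [ 27  16  -2  19  27  54  50  44  53   3 -32 -31 -27 -10  35  30  23  14]
187 [ 14  11  13  29  38  62  26  44  54 -29 -80 -75 -65 -20  20  30  28  23]
188 [  15   17   13   32   41   -2  -73  -79  -41  -81 -111 -116  -98  -75
  -31  -22   -2    6]
189 [   2   19   16   28   22  -14 -124 -164 -110  -62  -76  -78  -71  -75
  -54  -39   -9   16]
190 [  11    6    0   32   35    5  -71 -113  -59   -6    4    3   11    4
    2   -6   15   17]
191 [ 14  18  14  21  32  31   5 -13  18  19  41  35  33  34  31  28  19  22]
192 [ 8  9 11 31 25 44 32 33 35 33 43 41 45 44 33 20 19 14]
193 [13 13 15 34 37 41 44 39 38 41 37 45 37 48 33 21 14 15]
194 [11 16 10 20 39 43 44 46 40 42 30 37 35 40 35 37 23 10]
183 [129 131 145 260 394 447 454 454 456 455 455 460 461 463 430 317 185 140]
184 [132 134 139 230 356 413 418 418 402 393 399 402 400 406 374 277 172 143]
185 [134 128 124 186 275 313 307 301 282 284 282 285 291 285 274 214 149 134]
186 [131 130 115 146 218 228 236 228 219 259 295 300 299 285 249 194 150 138]
187 [136 129 108 152 245 286 300 271 265 336 383 392 390 359 289 209 155 135]
188 [133 123 103 186 322 398 402 347 296 331 359 365 360 336 274 216 165 143]
189 [138 119 108 220 392 465 459 393 317 283 294 302 301 282 248 206 159 145]
190 [134 122 106 227 406 470 459 392 306 291 309 320 317 295 246 192 147 136]
191 [138 121 102 212 368 422 403 353 297 331 373 392 391 357 298 204 148 136]
192 [135 130 115 201 341 392 389 369 362 409 442 452 447 430 366 256 162 143]
193 [134 120 121 234 369 424 439 441 443 453 469 468 472 462 419 301 188 137]
194 [130 129 130 253 393 456 463 461 459 463 467 468 471 475 436 314 187 139]
```

jog_arm(turn=[[0, 0, 0], [0, 0, 0], [0, 0, 0], [0, 0, 0]], delta_pos=[[0.002, -0.001, 0], [0.003, -0.001, 0.003], [0, 0, 0], [0, 0, 0]], gripper=[0.005, 0.005, 0.005, 0.005])

```text
time: 7.52
tool_pos: [0.5216, 0.0159, 0.0729]
tcp_rot: [-2.172, -2.269, 0.001]
wrist_force: [0.5, -0.1, -0.8]
width: 0.148
grip_force: 58.8
```

```bash
python3 - <<'E'
from h import *
s=read_state(); a=np.mean([vision.read_camera("top")[:,:,::-1] for _ in range(3)],0).astype(np.uint8); print(s["tool_pos"],s["wrist_force"])
cv2.imwrite("pics/t4.png",a)
a=a.astype(int).sum(2); b=(cv2.imread("pics/t2.png").astype(int).sum(2)+cv2.imread("pics/top0.png").astype(int).sum(2))//2
for r in range(184,194): print(r,(a-b)[r,145:161])
E
```

```text
[0.52157471 0.01586612 0.07286527] [ 0.5493917  -0.13140917 -0.83234987]
184 [ 6 24 31 32 40 33 36 46 35 34 39 33 34 33 17 15]
185 [ 9 20 28 26 31 23 31 17 20 19 15 25 21 16 14 25]
186 [  2  16  17  24  19  15  13  -5 -21 -20 -15 -10   6  17  13  12]
187 [ 12  19  20   7  -2  25  30   2 -20 -21 -21 -14   9  21  21   4]
188 [ 12   2 -20 -69 -67 -11  39  10   3  -6  -1   9  25  15   4  -2]
189 [   6  -21  -84 -158 -175 -112  -57  -40  -45  -56  -55  -48  -37  -29
   -6   -7]
190 [  12    0  -66 -163 -209 -163 -115  -85  -74  -64  -72  -61  -45  -32
   -8  -14]
191 [  17   18  -20  -87 -114  -81  -25  -12   -2    5   10   15   12   11
    5  -10]
192 [ 11  21  15  -7  -6  21  28  29  37  36  42  46  32  28   9 -27]
193 [ 18  25  37  44  37  36  40  38  39  39  38  40  37  25   1 -25]
```

jog_arm(turn=[[0, 0, 0], [0, 0, 0], [0, 0, 0], [0, 0, 0], [0, 0, 0], [0, 0, 0]], delta_pos=[[0.001, 0.0005, 0.001], [0, 0, 0.002], [0, 0, 0.002], [0, 0, 0.002], [0, 0, 0], [0, 0, 0]], gripper=[0.005, 0.005, 0.005, 0.005, 0.005, 0.005])

```text
time: 8.17
tool_pos: [0.5222, 0.0171, 0.0659]
tcp_rot: [-2.172, -2.269, 0.001]
wrist_force: [-0.8, 0.5, -0.3]
width: 0.151
grip_force: 58.8
```

jog_arm(turn=[[0, 0, 0], [0, 0, 0], [0, 0, 0], [0, 0, 0]], delta_pos=[[0, 0, 0.001], [0, 0, 0.001], [0, 0, 0], [0, 0, 0]], gripper=[0.005, 0.005, 0.005, 0.005])

```text
time: 8.5
tool_pos: [0.5225, 0.0171, 0.0642]
tcp_rot: [-2.172, -2.27, 0.0]
wrist_force: [0.1, -0.4, -0.8]
width: 0.149
grip_force: 58.8
```

There's no contact, and by calculation the tip is below the coupon's top, so it should be in the eye. I'll drag a little and check.

jog_arm(turn=[[0, 0, 0], [0, 0, 0], [0, 0, 0], [0, 0, 0], [0, 0, 0], [0, 0, 0], [0, 0, 0], [0, 0, 0]], delta_pos=[[-0.003, 0, 0], [-0.003, 0, 0], [-0.003, 0, 0], [-0.003, 0, 0], [-0.003, 0, 0], [-0.003, 0, 0], [0, 0, 0], [0, 0, 0]], gripper=[0.005, 0.005, 0.005, 0.005, 0.005, 0.005, 0.005, 0.005])

```text
time: 9.17
tool_pos: [0.5233, -0.0012, 0.0643]
tcp_rot: [2.173, 2.269, 0.0]
wrist_force: [0.2, 0.2, -0.4]
width: 0.155
grip_force: 58.8
```

```bash
python3 - <<'E'
from h import *
s=read_state(); a=np.mean([vision.read_camera("top")[:,:,::-1] for _ in range(2)],0).astype(np.uint8); print(s["tool_pos"],s["wrist_force"])
for n,im in(("now",a),("start",cv2.imread("pics/top0.png"))):
    h=cv2.cvtColor(im,cv2.COLOR_BGR2HSV); m=cv2.inRange(h,(8,90,60),(30,255,255)); m[:180]=0;m[200:]=0;m[:,:135]=0;m[:,185:]=0
    ys,xs=np.nonzero(m); print(n,len(xs),xs.min(),xs.max(),ys.min(),ys.max(), np.bincount(xs)[140:185])
cv2.imwrite("pics/t5.png",a)
E
```

```text
[ 0.52330495 -0.00118023  0.06430356] [ 0.18763688  0.19680236 -0.42094624]
now 48 152 170 186 192 [0 0 0 0 0 0 0 0 0 0 0 0 4 5 2 2 3 4 2 0 0 0 0 4 4 4 4 4 3 2 1]
start 47 146 158 186 192 [0 0 0 0 0 0 1 2 2 3 6 5 3 3 3 3 4 6 6]
```

The coupon moved about 15 mm with the hook. I'll keep dragging.

jog_arm(turn=[[0, 0, 0], [0, 0, 0], [0, 0, 0], [0, 0, 0], [0, 0, 0], [0, 0, 0], [0, 0, 0], [0, 0, 0], [0, 0, 0], [0, 0, 0], [0, 0, 0], [0, 0, 0], [0, 0, 0], [0, 0, 0], [0, 0, 0], [0, 0, 0], [0, 0, 0], [0, 0, 0]], delta_pos=[[-0.003, 0, 0], [-0.003, 0, 0], [-0.003, 0, 0], [-0.003, 0, 0], [-0.003, 0, 0], [-0.003, 0, 0], [-0.003, 0, 0], [-0.003, 0, 0], [-0.003, 0, 0], [-0.003, 0, 0], [-0.003, 0, 0], [-0.003, 0, 0], [-0.003, 0, 0], [-0.003, 0, 0], [-0.003, 0, 0], [-0.003, 0, 0], [0, 0, 0], [0, 0, 0]], gripper=[0.005, 0.005, 0.005, 0.005, 0.005, 0.005, 0.005, 0.005, 0.005, 0.005, 0.005, 0.005, 0.005, 0.005, 0.005, 0.005, 0.005, 0.005])

```text
time: 10.77
tool_pos: [0.5254, -0.049, 0.0643]
tcp_rot: [-2.173, -2.269, -0.0]
wrist_force: [0.6, 0.5, -0.1]
width: 0.151
grip_force: 58.7
```

```bash
cat > br.py <<'E'
from h import *
import sys
s=read_state(); a=vision.read_camera("top")[:,:,::-1].copy(); print(s["tool_pos"],s["wrist_force"])
h=cv2.cvtColor(a,cv2.COLOR_BGR2HSV); m=cv2.inRange(h,(8,90,60),(30,255,255)); m[:165]=0;m[205:]=0;m[:,:135]=0;m[:,222:]=0
ys,xs=np.nonzero(m); print(len(xs),xs.min(),xs.max(),ys.min(),ys.max()) if len(xs) else print("none")
cv2.imwrite(f"pics/{sys.argv[1]}.png",a)
c=cv2.resize(a[160:210,130:230],None,fx=7,fy=7,interpolation=cv2.INTER_CUBIC); cv2.imwrite(f"pics/{sys.argv[1]}c.png",c)
E
python3 br.py t6
```

```text
[ 0.5253861  -0.0490114   0.06428058] [ 0.6212332   0.54553084 -0.13858786]
46 172 221 183 192
```

View pics/t6c.png

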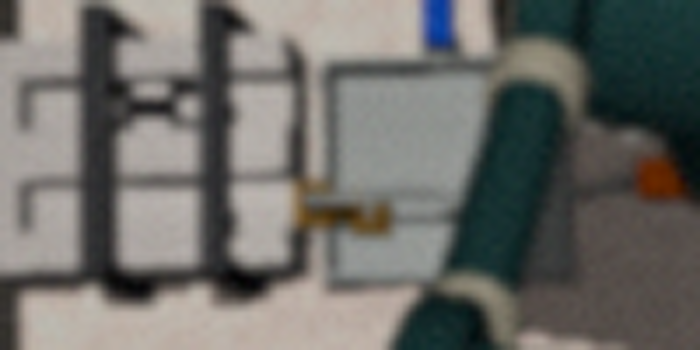

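The coupon is now out of the mouth, from crop (296,200) to (390,215), with its front end dipping into the pan and the hook still in its rear eye. I'll drag on so that it clears the edge.

jog_arm(turn=[[0, 0, 0], [0, 0, 0], [0, 0, 0], [0, 0, 0], [0, 0, 0], [0, 0, 0], [0, 0, 0], [0, 0, 0], [0, 0, 0], [0, 0, 0]], delta_pos=[[-0.003, 0, 0], [-0.003, 0, 0], [-0.003, 0, 0], [-0.003, 0, 0], [-0.003, 0, 0], [-0.003, 0, 0], [-0.003, 0, 0], [-0.003, 0, 0], [0, 0, 0], [0, 0, 0]], gripper=[0.005, 0.005, 0.005, 0.005, 0.005, 0.005, 0.005, 0.005, 0.005, 0.005])

```text
time: 11.65
tool_pos: [0.5264, -0.073, 0.0643]
tcp_rot: [-2.172, -2.269, -0.0]
wrist_force: [-0.2, 0.0, -0.0]
width: 0.147
grip_force: 58.7
```

```bash
python3 br.py t7
```

```text
[ 0.52642768 -0.07301882  0.06427735] [-0.20975981  0.00154437 -0.00292922]
64 172 185 186 192
```

View pics/t7c.png

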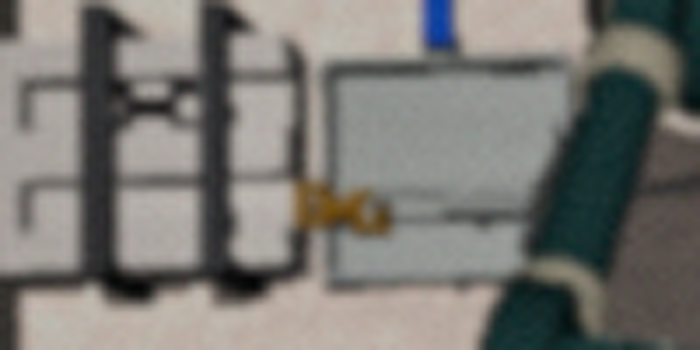

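The hook slipped over the tilted coupon. Its rear end now rests on the mouth ledge and its front end is in the pan. I'll put the tip down behind the rear end, inside the slot, and push it out.

jog_arm(turn=[[0, 0, 0], [0, 0, 0], [0, 0, 0], [0, 0, 0], [0, 0, 0], [0, 0, 0], [0, 0, 0], [0, 0, 0], [0, 0, 0], [0, 0, 0], [0, 0, 0], [0, 0, 0], [0, 0, 0]], delta_pos=[[0, 0, -0.005], [0, 0, -0.007], [0, 0, -0.006], [0, 0, 0], [0.01, 0, 0], [0.01, 0, 0], [0.01, 0, 0], [0.008, 0, 0], [0, 0, 0.006], [0, 0, 0.006], [0, 0, 0.005], [0, 0, 0.002], [0, 0, 0]], gripper=[0.005, 0.005, 0.005, 0.005, 0.005, 0.005, 0.005, 0.005, 0.005, 0.005, 0.005, 0.005, 0.005])

```text
time: 12.78
tool_pos: [0.5238, -0.035, 0.062]
tcp_rot: [-2.171, -2.268, 0.002]
wrist_force: [0.4, 0.3, -1.7]
width: 0.154
grip_force: 58.8
```

```bash
python3 br.py t8
```

```text
[ 0.52380752 -0.03499258  0.0619794 ] [ 0.44405425  0.26871641 -1.69572048]
73 172 221 183 192
```

View pics/t8c.png

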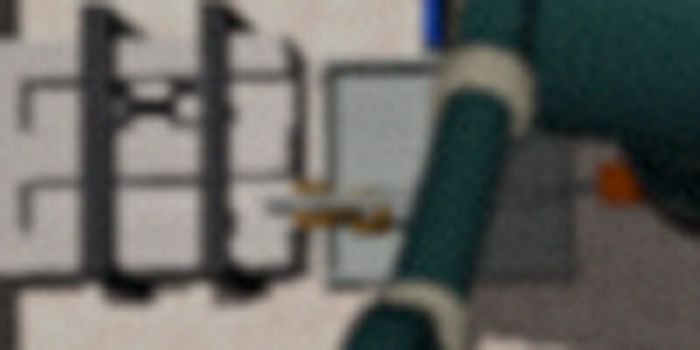

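The tip is behind the rear end, at crop (272,205). Now I'll push outward.

jog_arm(turn=[[0, 0, 0], [0, 0, 0], [0, 0, 0], [0, 0, 0], [0, 0, 0], [0, 0, 0], [0, 0, 0], [0, 0, 0], [0, 0, 0], [0, 0, 0], [0, 0, 0]], delta_pos=[[0, 0, -0.001], [-0.003, 0, 0], [-0.003, 0, 0], [-0.003, 0, 0], [-0.003, 0, 0], [-0.003, 0, 0], [-0.003, 0, 0], [-0.003, 0, 0], [-0.003, 0, 0], [0, 0, 0], [0, 0, 0]], gripper=[0.005, 0.005, 0.005, 0.005, 0.005, 0.005, 0.005, 0.005, 0.005, 0.005, 0.005])

```text
time: 13.75
tool_pos: [0.526, -0.0591, 0.0644]
tcp_rot: [2.172, 2.269, 0.0]
wrist_force: [0.6, 0.4, 3.4]
width: 0.149
grip_force: 59.3
```

```bash
python3 br.py t9; python3 - <<'E'
import cv2,numpy as np
a=[cv2.imread(f"pics/{n}.png")[160:210,160:200] for n in("t7","t8","t9")]
cv2.imwrite("pics/cmp.png",cv2.resize(np.hstack(a),None,fx=6.6,fy=6.6,interpolation=cv2.INTER_CUBIC))
E
```

```text
[ 0.52598043 -0.0590845   0.064427  ] [0.63648782 0.43297802 3.44826042]
37 176 185 186 192
```

View pics/cmp.png

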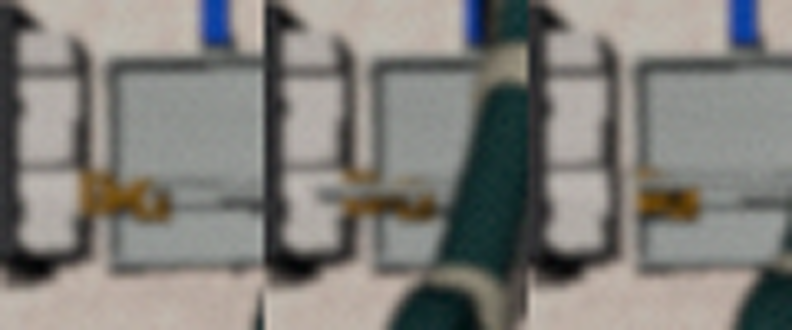

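The joined strip (before, middle, now) shows the coupon standing steeper inside the pan, at third-panel (640–697, 200). Its lower end is unmoved and its upper end is pushed in past the pan wall. That view was my eleventh picture, one over the limit of ten, so from here I'll use numbers only. I'll keep pushing so that it topples into the pan.

jog_arm(turn=[[0, 0, 0], [0, 0, 0], [0, 0, 0], [0, 0, 0], [0, 0, 0], [0, 0, 0], [0, 0, 0], [0, 0, 0], [0, 0, 0]], delta_pos=[[-0.003, 0, 0], [-0.003, 0, 0], [-0.003, 0, 0], [-0.003, 0, 0], [-0.003, 0, 0], [-0.003, 0, 0], [-0.003, 0, 0], [0, 0, 0], [0, 0, 0]], gripper=[0.005, 0.005, 0.005, 0.005, 0.005, 0.005, 0.005, 0.005, 0.005])

```text
time: 14.55
tool_pos: [0.5266, -0.0801, 0.0642]
tcp_rot: [-2.172, -2.269, 0.0]
wrist_force: [-0.5, -0.2, 2.8]
width: 0.152
grip_force: 59.2
```

```bash
python3 br.py t10; cat > mp.py <<'E'
import cv2,sys
a=cv2.imread(f"pics/{sys.argv[1]}.png"); h=cv2.cvtColor(a,cv2.COLOR_BGR2HSV); m=cv2.inRange(h,(8,80,50),(30,255,255))
for r in range(178,204): print(r,"".join("#" if v else "." for v in m[r,165:222]))
b=cv2.inRange(h,(100,120,60),(130,255,255)); b[:130]=0;b[180:]=0;b[:,:170]=0;b[:,222:]=0
print("handle moments",cv2.moments(b)["m10"]/max(1,cv2.moments(b)["m00"]))
E
python3 mp.py t10
```

```text
[ 0.52663345 -0.0801055   0.06416672] [-0.49289099 -0.15307801  2.81048895]
15 184 186 186 192
178 .........................................................
179 .........................................................
180 .........................................................
181 .........................................................
182 .........................................................
183 .........................................................
184 .........................................................
185 ....................#....................................
186 ...................##....................................
187 ...................##....................................
188 ...................##....................................
189 ...................###...................................
190 ...................###...................................
191 ...................###...................................
192 ....................#....................................
193 .........................................................
194 .........................................................
195 .........................................................
196 .........................................................
197 .........................................................
198 .........................................................
199 .........................................................
200 .........................................................
201 .........................................................
202 .........................................................
203 .........................................................
handle moments 192.02857142857144
```

jog_arm(turn=[[0, 0, 0], [0, 0, 0], [0, 0, 0], [0, 0, 0], [0, 0, 0], [0, 0, 0], [0, 0, 0], [0, 0, 0], [0, 0, 0]], delta_pos=[[0, 0, -0.001], [-0.003, 0, -0.001], [-0.003, 0, 0], [-0.003, 0, 0], [-0.003, 0, 0], [-0.003, 0, 0], [-0.003, 0, 0], [0, 0, 0], [0, 0, 0]], gripper=[0.005, 0.005, 0.005, 0.005, 0.005, 0.005, 0.005, 0.005, 0.005])

```text
time: 15.35
tool_pos: [0.5275, -0.098, 0.0662]
tcp_rot: [-2.172, -2.269, 0.0]
wrist_force: [-0.6, -0.4, -0.7]
width: 0.153
grip_force: 58.9
```

```bash
python3 br.py t11;python3 mp.py t11|grep "[#h]"; for i in t7 t9;do python3 mp.py $i|tail -1;done
```

```text
[ 0.52747135 -0.09802695  0.06620193] [-0.57904953 -0.39479808 -0.69276781]
48 187 203 187 192
187 ......................#####..............................
188 .....................########.###........................
189 .....................##...########.......................
190 .....................#....########...##..................
191 .....................##...##....#######..................
192 .....................######......#####...................
193 .......................###...............................
handle moments 192.04347826086956
handle moments 192.04347826086956
handle moments 192.04347826086956
```

The coupon has toppled flat into the pan: it spans 18 px, about 44 mm, and the pan handle column hasn't changed. Now I'll put the pick back.

jog_arm(turn=[[0, 0, 0], [0, 0, 0], [0, 0, 0], [0, 0, 0], [0, 0, 0]], delta_pos=[[0, 0, -0.01], [0, 0, -0.02], [0, 0, -0.02], [0, 0, -0.01], [0, 0, 0]], gripper=[0.005, 0.005, 0.005, 0.005, 0.005])

```text
time: 15.82
tool_pos: [0.5301, -0.0982, 0.13]
tcp_rot: [2.168, 2.266, 0.005]
wrist_force: [0.9, 0.4, -0.8]
width: 0.152
grip_force: 58.8
```

```bash
python3 -c "
from h import *
plan((.4301,-.3034,.124),1.747,12)"; python3 br.py t12;python3 mp.py t12|grep "[#h]"
```

```text
rows 12 turn [0.0005, 0.0002, -0.011] shift [-0.0161, -0.0101, 0.0005]
[ 0.5301041  -0.09824873  0.12997566] [ 0.92116041  0.4486743  -0.81858772]
57 187 203 187 192
187 ......................#####.....######...................
188 .....................#######...###...#...................
189 .....................##...########...#...................
190 ..........................########...##..................
191 .....................##..###...########..................
192 .....................######......#####...................
193 .......................###...............................
handle moments 192.04347826086956
```

jog_arm(turn=[[0, 0, -0.011], [0, 0, -0.011], [0, 0, -0.011], [0, 0, -0.011], [0, 0, -0.011], [0, 0, -0.011], [0, 0, -0.011], [0, 0, -0.011], [0, 0, -0.011], [0, 0, -0.011], [0, 0, -0.011], [0, 0, -0.011], [0, 0, 0], [0, 0, 0], [0, 0, 0]], delta_pos=[[-0.016, -0.01, 0], [-0.016, -0.01, 0], [-0.016, -0.01, 0], [-0.016, -0.01, 0], [-0.016, -0.01, 0], [-0.016, -0.01, 0], [-0.016, -0.01, 0], [-0.016, -0.01, 0], [-0.016, -0.01, 0], [-0.016, -0.01, 0], [-0.016, -0.01, 0], [-0.016, -0.01, 0], [0, 0, 0], [0, 0, 0], [0, 0, 0]], gripper=[0.005, 0.005, 0.005, 0.005, 0.005, 0.005, 0.005, 0.005, 0.005, 0.005, 0.005, 0.005, 0.005, 0.005, 0.005])

```text
time: 17.12
tool_pos: [0.4278, -0.3002, 0.1252]
tcp_rot: [-2.017, -2.406, -0.001]
wrist_force: [-0.1, 0.7, -0.2]
width: 0.152
grip_force: 58.8
```

```bash
python3 -c "
from h import *
print(yaw_now());plan((.4301,-.3034,.06),1.747,8)"
```

```text
(np.float64(1.7461565538924773), array([-0.00132614,  0.00163701, -0.99999778]))
rows 8 turn [-0.0001, -0.0002, -0.0001] shift [-0.0004, 0.0002, 0.0082]
```

jog_arm(turn=[[0, 0, 0], [0, 0, 0], [0, 0, 0], [0, 0, 0], [0, 0, 0], [0, 0, 0], [0, 0, 0], [0, 0, 0], [0, 0, 0], [0, 0, 0], [0, 0, 0], [0, 0, 0]], delta_pos=[[-0.002, 0.001, 0.005], [-0.0015, 0.001, 0.01], [0, 0, 0.01], [0, 0, 0.01], [0, 0, 0.01], [0, 0, 0.008], [0, 0, 0.006], [0, 0, 0.004], [0, 0, 0.003], [0, 0, 0.001], [0, 0, 0], [0, 0, 0]], gripper=[0.005, 0.005, 0.005, 0.005, 0.005, 0.005, 0.005, 0.005, 0.005, 0.005, 0.005, 0.005])

```text
time: 18.12
tool_pos: [0.4312, -0.3045, 0.0597]
tcp_rot: [2.017, 2.407, 0.0]
wrist_force: [-0.2, -0.1, -0.4]
width: 0.154
grip_force: 58.8
```

jog_arm(turn=[[0, 0, 0], [0, 0, 0], [0, 0, 0], [0, 0, 0], [0, 0, 0]], delta_pos=[[0, 0, 0.001], [0, 0, 0.001], [0, 0, 0.0005], [0, 0, 0], [0, 0, 0]], gripper=[0.005, 0.005, 0.005, 0.005, 0.005])

```text
time: 18.53
tool_pos: [0.4314, -0.3045, 0.0577]
tcp_rot: [2.017, 2.407, 0.0]
wrist_force: [-1.4, 1.6, 4.8]
width: 0.148
grip_force: 59.6
```

jog_arm(turn=[[0, 0, 0], [0, 0, 0], [0, 0, 0], [0, 0, 0], [0, 0, 0], [0, 0, 0], [0, 0, 0], [0, 0, 0], [0, 0, 0], [0, 0, 0], [0, 0, 0], [0, 0, 0], [0, 0, 0], [0, 0, 0], [0, 0, 0], [0, 0, 0]], delta_pos=[[0, 0, 0], [0, 0, 0], [0, 0, 0], [0, 0, 0], [0, 0, 0], [0, 0, 0], [0, 0, -0.005], [0, 0, -0.01], [0, 0, -0.015], [0, 0, -0.02], [0, 0, -0.02], [0, 0, -0.02], [0, 0, -0.02], [0, 0, -0.01], [0, 0, 0], [0, 0, 0]], gripper=[0.02, 0.03, 0.045, 0.05, 0.05, 0.05, 0.05, 0.05, 0.05, 0.05, 0.05, 0.05, 0.05, 0.05, 0.05, 0.05])

```text
time: 19.87
tool_pos: [0.4312, -0.3045, 0.1775]
tcp_rot: [2.016, 2.407, 0.0]
wrist_force: [-0.2, 0.6, -0.5]
width: 0.589
grip_force: 0.0
```

```bash
cat > look.py <<'E'
from h import *
s=read_state(); a=vision.read_camera("wrist")[:,:,::-1].copy(); cv2.imwrite("pics/w2.png",a); C=cal("wrist",s); print(s["tool_pos"],yaw_now())
m=cv2.inRange(cv2.cvtColor(a,cv2.COLOR_BGR2HSV),(5,170,60),(20,255,255))
n,l,st,ce=cv2.connectedComponentsWithStats(m); i=1+st[1:,4].argmax()
ys,xs=np.nonzero(l==i); r=cv2.minAreaRect(np.c_[xs,ys].astype(np.float32)); b=cv2.boxPoints(r); print(r,len(xs))
print([np.round(pix2w(C,(b[k]+b[(k+1)%4])/2,.083),4).tolist() for k in range(4)],pix2w(C,r[0],.083))
b=vision.read_camera("top")[:,:,::-1].copy(); cv2.imwrite("pics/t13.png",b)
m=cv2.inRange(cv2.cvtColor(b,cv2.COLOR_BGR2HSV),(100,120,60),(130,255,255))
n,l,st,ce=cv2.connectedComponentsWithStats(m)
for i in range(1,n):
    if st[i,4]>20: print("blue",st[i],ce[i],pix2w(cal("top"),ce[i],.04))
E
python3 look.py
```

```text
[ 0.43121343 -0.30447678  0.17752265] (np.float64(1.7467636852676849), array([-4.61001913e-04,  3.75639115e-04, -9.99999823e-01]))
((257.5, 194.0), (120.0, 15.0), 90.0) 1882
[[0.4224, -0.2509, 0.083], [0.4375, -0.2994, 0.083], [0.4412, -0.3573, 0.083], [0.4249, -0.3016, 0.083]] [ 0.43118183 -0.30046969  0.083     ]
blue [191 144   4  23  69] [192.04347826 154.98550725] [0.6072883  0.08200316 0.04      ]
blue [128 258   5  25 118] [130.02542373 270.25423729] [0.31140279 0.22514596 0.04      ]
```

The pick is seated, with its centre within 2 mm of where it started. Next is the pan handle.

```bash
python3 -c "
from h import *
plan((.6155,.0804,.17),.07,18)"
```

```text
rows 18 turn [-0.0001, 0.0, 0.0932] shift [0.0263, -0.0044, 0.0003]
```

jog_arm(turn=[[0, 0, 0.093], [0, 0, 0.093], [0, 0, 0.093], [0, 0, 0.093], [0, 0, 0.093], [0, 0, 0.093], [0, 0, 0.093], [0, 0, 0.093], [0, 0, 0.093], [0, 0, 0.093], [0, 0, 0.093], [0, 0, 0.093], [0, 0, 0.093], [0, 0, 0.093], [0, 0, 0.093], [0, 0, 0.093], [0, 0, 0.093], [0, 0, 0.093], [0, 0, 0], [0, 0, 0]], delta_pos=[[0.026, -0.004, 0], [0.026, -0.004, 0], [0.026, -0.004, 0], [0.026, -0.004, 0], [0.026, -0.004, 0], [0.026, -0.004, 0], [0.026, -0.004, 0], [0.026, -0.004, 0], [0.026, -0.004, 0], [0.026, -0.004, 0], [0.026, -0.004, 0], [0.026, -0.004, 0], [0.026, -0.004, 0], [0.026, -0.004, 0], [0.026, -0.004, 0], [0.026, -0.004, 0], [0.026, -0.004, 0], [0.026, -0.004, 0], [0, 0, 0], [0, 0, 0]], gripper=[0.05, 0.05, 0.05, 0.05, 0.05, 0.05, 0.05, 0.05, 0.05, 0.05, 0.05, 0.05, 0.05, 0.05, 0.05, 0.05, 0.05, 0.05, 0.05, 0.05])

```text
time: 21.63
tool_pos: [0.6177, 0.0724, 0.1743]
tcp_rot: [3.139, 0.117, -0.006]
wrist_force: [-0.2, 0.6, -0.1]
width: 0.583
grip_force: 0.0
```

```bash
cat > pan.py <<'E'
from h import *
s=read_state(); a=vision.read_camera("wrist")[:,:,::-1].copy(); cv2.imwrite("pics/w3.png",a); C=cal("wrist",s); y,_=yaw_now(); print(s["tool_pos"],y)
h=cv2.cvtColor(a,cv2.COLOR_BGR2HSV)
for n,lo,hi,z in(("blue",(100,120,50),(130,255,255),.040),("brass",(8,80,50),(30,255,255),.009)):
    m=cv2.inRange(h,lo,hi); k,l,st,ce=cv2.connectedComponentsWithStats(m)
    for i in range(1,k):
        if st[i,4]<60: continue
        ys,xs=np.nonzero(l==i); r=cv2.minAreaRect(np.c_[xs,ys].astype(np.float32)); b=cv2.boxPoints(r)
        print(n,st[i],[np.round(pix2w(C,(b[j]+b[(j+1)%4])/2,z),4).tolist() for j in range(4)],np.round(pix2w(C,ce[i],z),4))
E
python3 pan.py
```

```text
[0.61770651 0.07239923 0.17433741] 0.07439578859396102
blue [ 27 152  32 123 301] [[0.6353, 0.2915, 0.04], [0.5736, 0.2854, 0.04], [0.501, 0.2826, 0.04], [0.5723, 0.2894, 0.04]] [0.5809 0.2879 0.04  ]
blue [240 163  12  58 445] [[0.6102, 0.0893, 0.04], [0.6393, 0.0856, 0.04], [0.611, 0.0784, 0.04], [0.58, 0.082, 0.04]] [0.6107 0.0845 0.04  ]
brass [229 248  37  14 286] [[0.5308, 0.0785, 0.009], [0.5236, 0.0566, 0.009], [0.5133, 0.0774, 0.009], [0.5205, 0.0993, 0.009]] [0.522  0.0767 0.009 ]
brass [307 309  10  16  73] [[0.448, -0.0056, 0.009], [0.438, -0.0134, 0.009], [0.4247, -0.0147, 0.009], [0.4349, -0.0068, 0.009]] [ 0.4371 -0.0102  0.009 ]
```

Handle centre line measured at y≈0.084, yaw≈0.065; the brass lies flat in the pan at (0.522, 0.077). Descending to the handle.

jog_arm(turn=[[0, 0, 0.008], [0, 0, 0], [0, 0, 0], [0, 0, 0], [0, 0, 0], [0, 0, 0], [0, 0, 0], [0, 0, 0], [0, 0, 0], [0, 0, 0], [0, 0, 0], [0, 0, 0], [0, 0, 0], [0, 0, 0]], delta_pos=[[0, -0.005, 0.01], [0, -0.006, 0.015], [0, 0, 0.02], [0, 0, 0.02], [0, 0, 0.02], [0, 0, 0.02], [0, 0, 0.015], [0, 0, 0.012], [0, 0, 0.01], [0, 0, 0.008], [0, 0, 0.005], [0, 0, 0.003], [0, 0, 0], [0, 0, 0]], gripper=[0.05, 0.05, 0.05, 0.05, 0.05, 0.05, 0.05, 0.05, 0.05, 0.05, 0.05, 0.05, 0.05, 0.05])

```text
time: 22.85
tool_pos: [0.6179, 0.0831, 0.0193]
tcp_rot: [-3.14, -0.102, -0.002]
wrist_force: [1.0, 0.8, -0.0]
width: 0.585
grip_force: 0.0
```

jog_arm(turn=[[0, 0, 0], [0, 0, 0], [0, 0, 0], [0, 0, 0], [0, 0, 0], [0, 0, 0], [0, 0, 0], [0, 0, 0], [0, 0, 0], [0, 0, 0]], delta_pos=[[0, 0, 0], [0, 0, 0], [0, 0, 0], [0, 0, 0], [0, 0, 0], [0, 0, 0], [0, 0, 0], [0, 0, 0], [0, 0, 0], [0, 0, 0]], gripper=[0.035, 0.025, 0.018, 0.012, 0.003, 0.003, 0.003, 0.003, 0.003, 0.003], grip_force=90)

```text
time: 23.68
tool_pos: [0.618, 0.0832, 0.0193]
tcp_rot: [-3.14, -0.102, -0.002]
wrist_force: [0.8, 1.5, 4.6]
width: 0.116
grip_force: 87.9
```

```bash
python3 pan.py; python3 look.py | grep blue; python3 - <<'E'
from h import *
# balance plate centre: fit circle on top image
a=cv2.imread("pics/top0.png"); g=cv2.GaussianBlur(cv2.cvtColor(a,cv2.COLOR_BGR2GRAY),(3,3),0)
c=cv2.HoughCircles(g[90:190,260:360],cv2.HOUGH_GRADIENT_ALT,1,20,param1=60,param2=.5,minRadius=18,maxRadius=30)
print(c)
for q in ([] if c is None else c[0]): print(pix2w(cal("top"),(q[0]+260,q[1]+90),.048), q[2]*1.14/475)
E
```

```text
[0.61795337 0.08321766 0.0192806 ] 0.06476350220782798
[[[45.       53.       24.306454]]]
[ 0.64356322 -0.20762514  0.048     ] 0.058335487Traceback (most recent call last):
  File "look.py", line 4, in <module>
    n,l,st,ce=cv2.connectedComponentsWithStats(m); i=1+st[1:,4].argmax()
                                                       ~~~~~~~~~~~~~~~^^
ValueError: attempt to get argmax of an empty sequence
```

```bash
python3 - <<'E'
from h import *
C=cal("top"); a=(cv2.imread("pics/top0.png").astype(float)+cv2.imread("pics/t7.png"))/2; g=a.sum(2)
print("row141",g[141,265:350].astype(int)); print("col308",g[105:175,308].astype(int))
# radial edge fit: strongest gradient about 20..29 px
from scipy.ndimage import map_coordinates
from scipy.optimize import least_squares
c0=np.array([308.5,141.5])
for _ in range(3):
    P=[]
    for t in np.linspace(0,2*np.pi,72,endpoint=False):
        r=np.arange(19,30,.25); v=map_coordinates(g,[c0[1]+r*np.sin(t),c0[0]+r*np.cos(t)],order=1); k=np.gradient(v).argmax(); P.append(c0+r[k]*np.array([np.cos(t),np.sin(t)]))
    P=np.array(P); W=np.array([pix2w(C,p,.048)[:2] for p in P])
    f=least_squares(lambda q:np.hypot(*(W-q[:2]).T)-q[2],[.648,-.216,.06],loss="soft_l1",f_scale=.002); c0=w2pix(C,[*f.x[:2],.048])
    print(f.x,c0,np.median(abs(f.fun)))
E
```

```text
row141 [275 273 275 269 274 269 275 252 194 143 167 238 316 385 402 355 293 280
 277 262 242 251 289 355 410 430 429 429 432 432 428 431 425 429 432 431
 419 429 429 428 430 426 424 423 426 425 421 425 426 418 414 425 418 421
 417 417 415 419 414 418 419 423 426 422 425 427 440 474 496 497 496 501
 497 486 443 415 441 475 488 492 486 496 500 493 489]
col308 [485 487 490 490 492 495 497 492 454 406 416 470 478 456 426 411 408 413
 407 410 412 420 423 417 408 401 414 412 417 423 422 427 416 416 422 418
 423 427 428 431 431 431 432 428 433 439 438 449 449 448 438 447 450 443
 444 445 453 458 389 278 255 290 299 271 201 153 134 137 193 327]
[ 0.64869808 -0.21456503  0.06176178] [307.7151571  141.10531944] 0.0010840514707677051
[ 0.64848178 -0.21463586  0.06193392] [307.74210713 141.18825655] 0.0010336029576878264
[ 0.64854929 -0.21460348  0.06180174] [307.72969969 141.16227859] 0.0009122294733057562
```

Plate centre fitted at (0.6485, −0.2146), radius 62 mm, which fits the 60 mm given. I'll lift the pan gently.

jog_arm(turn=[[0, 0, 0], [0, 0, 0], [0, 0, 0], [0, 0, 0], [0, 0, 0], [0, 0, 0], [0, 0, 0], [0, 0, 0], [0, 0, 0], [0, 0, 0], [0, 0, 0], [0, 0, 0], [0, 0, 0], [0, 0, 0]], delta_pos=[[0, 0, -0.002], [0, 0, -0.004], [0, 0, -0.007], [0, 0, -0.01], [0, 0, -0.012], [0, 0, -0.012], [0, 0, -0.012], [0, 0, -0.012], [0, 0, -0.012], [0, 0, -0.01], [0, 0, -0.006], [0, 0, -0.003], [0, 0, 0], [0, 0, 0]], gripper=[0.003, 0.003, 0.003, 0.003, 0.003, 0.003, 0.003, 0.003, 0.003, 0.003, 0.003, 0.003, 0.003, 0.003])

```text
time: 24.95
tool_pos: [0.6171, 0.083, 0.1205]
tcp_rot: [3.14, 0.102, -0.001]
wrist_force: [0.7, 0.0, -2.2]
width: 0.118
grip_force: 87.7
```

```bash
python3 - <<'E'
from h import *
plan((.733,-.2204,.121),-.10,20)
s=read_state(); print(s["torque"],s["wrist_force"])
for n in("wrist","side"):
    a=vision.read_camera(n)[:,:,::-1]; cv2.imwrite(f"pics/{n}4.png",a); h=cv2.cvtColor(a,cv2.COLOR_BGR2HSV)
    for nm,lo,hi in(("blue",(100,120,50),(130,255,255)),("brass",(8,90,50),(30,255,255))):
        k,l,st,ce=cv2.connectedComponentsWithStats(cv2.inRange(h,lo,hi)); print(n,nm,[(st[i].tolist(),ce[i].round(1).tolist()) for i in range(1,k) if st[i,4]>25])
y,_=yaw_now(); p=s["tool_pos"]; d=np.array([np.cos(y),np.sin(y),0]); C=cal("wrist",s)
print("expected brass px if level", w2pix(C,[.522+p[0]-.618,.0767+p[1]-.0832,.009+p[2]-.0193]))
E
```

```text
rows 20 turn [0.0, 0.0, 0.0082] shift [0.006, 0.0151, -0.0]
[-0.01919506 -0.10904082 -0.0235188 ] [ 0.68044697  0.00534091 -2.15511292]
wrist blue [([247, 236, 23, 104, 1448], [257.4, 283.4]), ([0, 239, 11, 36, 99], [4.3, 258.0]), ([12, 280, 13, 42, 93], [18.2, 303.8]), ([25, 323, 14, 47, 88], [31.4, 347.8])]
wrist brass []
side blue [([111, 91, 72, 5, 230], [146.2, 92.8]), ([223, 132, 62, 5, 87], [253.4, 134.3]), ([277, 145, 10, 4, 26], [281.8, 146.4]), ([184, 152, 17, 3, 35], [192.1, 153.3]), ([170, 253, 24, 7, 91], [180.7, 256.3])]
side brass [([47, 61, 9, 24, 62], [51.9, 71.3]), ([26, 62, 16, 41, 149], [33.7, 81.9]), ([41, 68, 8, 12, 30], [44.4, 73.7]), ([0, 75, 27, 117, 1721], [8.9, 137.2]), ([237, 84, 13, 10, 43], [242.3, 89.5]), ([15, 86, 16, 28, 92], [22.7, 99.0]), ([255, 153, 6, 6, 29], [257.4, 155.6]), ([212, 170, 14, 13, 143], [218.3, 175.9]), ([364, 192, 84, 92, 4600], [404.2, 239.1]), ([229, 200, 10, 8, 60], [233.5, 203.1]), ([227, 235, 15, 36, 268], [234.0, 252.6])]
expected brass px if level [258.27820908 371.46602741]
```

jog_arm(turn=[[0, 0, 0.008], [0, 0, 0.008], [0, 0, 0.008], [0, 0, 0.008], [0, 0, 0.008], [0, 0, 0.008], [0, 0, 0.008], [0, 0, 0.008], [0, 0, 0.008], [0, 0, 0.008], [0, 0, 0.008], [0, 0, 0.008], [0, 0, 0.008], [0, 0, 0.008], [0, 0, 0.008], [0, 0, 0.008], [0, 0, 0.008], [0, 0, 0.008], [0, 0, 0.008], [0, 0, 0.008]], delta_pos=[[0.001, 0.004, 0], [0.003, 0.008, 0], [0.005, 0.012, 0], [0.007, 0.016, 0], [0.007, 0.018, 0], [0.007, 0.018, 0], [0.007, 0.018, 0], [0.007, 0.018, 0], [0.007, 0.018, 0], [0.007, 0.018, 0], [0.007, 0.018, 0], [0.007, 0.018, 0], [0.007, 0.018, 0], [0.007, 0.018, 0], [0.007, 0.018, 0], [0.007, 0.018, 0], [0.007, 0.018, 0], [0.006, 0.015, 0], [0.005, 0.011, 0], [0.003, 0.006, 0]], gripper=[0.003, 0.003, 0.003, 0.003, 0.003, 0.003, 0.003, 0.003, 0.003, 0.003, 0.003, 0.003, 0.003, 0.003, 0.003, 0.003, 0.003, 0.003, 0.003, 0.003])

```text
time: 26.72
tool_pos: [0.7347, -0.2266, 0.1206]
tcp_rot: [3.138, -0.153, 0.0]
wrist_force: [-0.6, 0.3, -1.6]
width: 0.114
grip_force: 87.7
```

```bash
python3 - <<'E'
from h import *
s=read_state(); p=s["tool_pos"]; print(yaw_now())
plan((.733,-.2204,.121),-.10,4)
b=vision.read_camera("side")[:,:,::-1]; t=vision.read_camera("top")[:,:,::-1]; cv2.imwrite("pics/s5.png",b); cv2.imwrite("pics/t14.png",t)
y,_=yaw_now(); A=y-.0648; R=np.array([[np.cos(A),-np.sin(A),0],[np.sin(A),np.cos(A),0],[0,0,1]])
X=p+R@(np.array([.522,.0767,.009])-[.618,.0832,.0193]); print("brass exp side",w2pix(cal("side"),X),"top",w2pix(cal("top"),X))
for n,im in(("side",b),("top",t)):
    h=cv2.cvtColor(im,cv2.COLOR_BGR2HSV)
    for nm,lo,hi in(("blue",(100,120,50),(130,255,255)),("brass",(8,100,50),(30,255,255))):
        k,l,st,ce=cv2.connectedComponentsWithStats(cv2.inRange(h,lo,hi)); u=w2pix(cal(n),X)
        print(n,nm,[(st[i].tolist(),ce[i].round(1).tolist()) for i in range(1,k) if st[i,4]>8 and np.hypot(*(ce[i]-u))<70])
E
```

```text
(np.float64(-0.09724010205388238), array([ 1.90871144e-04, -2.94853357e-04, -9.99999938e-01]))
rows 4 turn [0.0001, -0.0001, 0.0007] shift [-0.0006, -0.0015, -0.0001]
brass exp side [314.0101672  212.97917008] top [311.89823167 139.10113275]
side blue [([338, 205, 12, 3, 24], [343.5, 205.5])]
side brass [([310, 210, 7, 9, 45], [313.0, 213.8])]
top blue []
top brass [([306, 71, 4, 6, 18], [307.4, 73.7])]
```

The brass shows within 1 px of where a level pan would put it. Lowering.

jog_arm(turn=[[0, 0, 0], [0, 0, 0], [0, 0, 0], [0, 0, 0], [0, 0, 0], [0, 0, 0], [0, 0, 0], [0, 0, 0], [0, 0, 0], [0, 0, 0], [0, 0, 0], [0, 0, 0], [0, 0, 0]], delta_pos=[[-0.001, -0.002, 0.002], [-0.001, -0.002, 0.004], [0, -0.002, 0.006], [0, 0, 0.008], [0, 0, 0.008], [0, 0, 0.007], [0, 0, 0.006], [0, 0, 0.004], [0, 0, 0.003], [0, 0, 0.001], [0, 0, 0], [0, 0, 0], [0, 0, 0]], gripper=[0.003, 0.003, 0.003, 0.003, 0.003, 0.003, 0.003, 0.003, 0.003, 0.003, 0.003, 0.003, 0.003])

```text
time: 27.9
tool_pos: [0.7332, -0.2185, 0.0724]
tcp_rot: [3.138, -0.15, 0.002]
wrist_force: [-0.1, -0.1, -1.4]
width: 0.117
grip_force: 87.7
```

jog_arm(turn=[[0, 0, 0], [0, 0, 0], [0, 0, 0], [0, 0, 0], [0, 0, 0]], delta_pos=[[0, 0, 0.0005], [0, 0, 0.0005], [0, 0, 0.0005], [0, 0, 0], [0, 0, 0]], gripper=[0.003, 0.003, 0.003, 0.003, 0.003])

```text
time: 28.32
tool_pos: [0.7328, -0.2182, 0.0702]
tcp_rot: [-3.138, 0.149, 0.0]
wrist_force: [0.5, 0.8, -1.3]
width: 0.115
grip_force: 87.7
```

jog_arm(turn=[[0, 0, 0], [0, 0, 0], [0, 0, 0], [0, 0, 0], [0, 0, 0], [0, 0, 0], [0, 0, 0]], delta_pos=[[0, 0, 0.0005], [0, 0, 0.0005], [0, 0, 0.0005], [0, 0, 0.0005], [0, 0, 0.0005], [0, 0, 0], [0, 0, 0]], gripper=[0.003, 0.003, 0.003, 0.003, 0.003, 0.003, 0.003])

```text
time: 28.9
tool_pos: [0.7328, -0.2183, 0.0678]
tcp_rot: [-3.138, 0.15, 0.0]
wrist_force: [0.9, -0.7, -1.4]
width: 0.117
grip_force: 87.8
```

jog_arm(turn=[[0, 0, 0], [0, 0, 0], [0, 0, 0], [0, 0, 0], [0, 0, 0]], delta_pos=[[0, 0, 0.0005], [0, 0, 0.0005], [0, 0, 0.0005], [0, 0, 0], [0, 0, 0]], gripper=[0.003, 0.003, 0.003, 0.003, 0.003])

```text
time: 29.32
tool_pos: [0.7332, -0.2184, 0.0673]
tcp_rot: [3.138, -0.149, 0.002]
wrist_force: [-0.2, 0.3, 4.9]
width: 0.114
grip_force: 88.4
```

There's contact at 6 N, and the height matches. Releasing.

jog_arm(turn=[[0, 0, 0], [0, 0, 0], [0, 0, 0], [0, 0, 0], [0, 0, 0], [0, 0, 0], [0, 0, 0], [0, 0, 0], [0, 0, 0], [0, 0, 0], [0, 0, 0], [0, 0, 0], [0, 0, 0], [0, 0, 0], [0, 0, 0]], delta_pos=[[0, 0, 0], [0, 0, 0], [0, 0, 0], [0, 0, 0], [0, 0, 0], [0, 0, 0], [0, 0, -0.005], [0, 0, -0.01], [0, 0, -0.02], [0, 0, -0.02], [0, 0, -0.02], [0, 0, -0.02], [0, 0, -0.02], [0, 0, 0], [0, 0, 0]], gripper=[0.015, 0.02, 0.03, 0.045, 0.045, 0.045, 0.045, 0.045, 0.045, 0.045, 0.045, 0.045, 0.045, 0.045, 0.045])

```text
time: 30.57
tool_pos: [0.7343, -0.2187, 0.1845]
tcp_rot: [3.137, -0.149, 0.008]
wrist_force: [-0.7, -0.2, -1.6]
width: 0.526
grip_force: 0.0
```

```bash
python3 - <<'E'
from h import *
s=read_state(); im={n:vision.read_camera(n)[:,:,::-1].copy() for n in("wrist","side","top")}
print(s["tool_pos"],s["width"])
for n,a in im.items():
    cv2.imwrite(f"pics/{n}9.png",a); C=cal(n,s); h=cv2.cvtColor(a,cv2.COLOR_BGR2HSV)
    for nm,lo,hi,z in(("blue",(100,120,50),(130,255,255),.088),("brass",(8,100,50),(30,255,255),.055),("orange",(5,170,60),(20,255,255),.083)):
        k,l,st,ce=cv2.connectedComponentsWithStats(cv2.inRange(h,lo,hi))
        for i in range(1,k):
            X=pix2w(C,ce[i],z)
            if st[i,4]>25 and (.3<X[0]<.85 and -.4<X[1]<0): print(n,nm,st[i].tolist(),X.round(4))
E
```

```text
[ 0.73429701 -0.21873784  0.18454433] 0.5261167433118666
wrist blue [251, 176, 13, 66, 668] [ 0.7279 -0.2175  0.088 ]
wrist brass [238, 268, 41, 16, 323] [ 0.6366 -0.2102  0.055 ]
wrist brass [131, 376, 21, 8, 115] [ 0.5018 -0.0511  0.055 ]
side blue [334, 218, 23, 5, 78] [ 0.7188 -0.2231  0.088 ]
side blue [170, 253, 24, 7, 88] [ 0.3084 -0.328   0.088 ]
side brass [229, 200, 10, 8, 62] [ 0.4378 -0.0898  0.055 ]
side brass [307, 222, 7, 11, 53] [ 0.635  -0.2053  0.055 ]
side brass [227, 235, 15, 36, 262] [ 0.4319 -0.2888  0.055 ]
side orange [227, 236, 15, 34, 214] [ 0.4317 -0.319   0.083 ]
side orange [394, 245, 27, 4, 52] [ 0.8482 -0.329   0.083 ]
top blue [325, 266, 9, 24, 102] [ 0.3052 -0.2642  0.088 ]
top brass [226, 216, 10, 12, 81] [ 0.439  -0.0218  0.055 ]
top brass [323, 220, 46, 13, 327] [ 0.434  -0.3101  0.055 ]
top orange [227, 217, 8, 10, 56] [ 0.4371 -0.0235  0.083 ]
top orange [324, 220, 44, 12, 274] [ 0.4318 -0.3037  0.083 ]
```

```bash
python3 -c "
from workcell import ticket
print(ticket.finish_job())"
```

```text
the job is handed in; nothing more can be done
None
```

The job is handed in, though no verdict came back: by my last measurements the pan stands about 5 mm from the balance plate's middle with the brass coupon in it, the pick is back on its rest, and the black coupon was not touched, but I viewed 11 pictures, one over the limit of 10.

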